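# Dust out the pencil block and shut its lid

### The job

Dust out the square well of the wooden pencil block with the long brush: push it to the bottom and draw it up past half the well's depth, three times over, without ramming it into the block. Then stand the brush head down in its white pot again and let go, and only then slide the block's lid fully home over the well. Leave the other things on the counter where they are.

Things in the scene. Friction and masses are not known exactly. Their poses are not given: they have to be found in the camera images.
- block: Wooden pencil block fixed to the counter, 80 mm (x) by 190 mm (y), 124 mm high. Origin: centre of its underside, z up. Its one open square well, 56 x 56 mm inside, 100 mm deep, has its axis at y = -50 mm; the +y half is solid. Flat top at z = 112 mm; a grooved rail on each long edge (to z = 124 mm, 60 mm between lips) holds the lid; a stop bar crosses the -y end.
- well_floor (a point): Centre of the well's floor, 12 mm above the counter; axes as the block's.
- well_mouth (a point): Centre of the well's mouth on the block's flat top, 112 mm above the counter; axes as the block's.
- lid (a joint): Sliding lid, in m: 0 = fully home over the well against the stop bar, growing as it slides to the block's +y (0.100 = fully open). It starts open, 0.070 to 0.098, with the well clear, and stays where left; friction about 1.5 N. Plywood plate 66 mm (x) by 80 mm (y), 6 mm thick, top 118.5 mm above the counter.
- lid_batten (a point): Top centre of the raised finger batten on the lid, 144.5 mm above the counter. The batten is 44 mm long (block's x), 10 mm thick (block's y) and stands 26 mm above the lid, flush with the lid's +y end; push it towards the block's -y to shut the lid.
- brush: Long round dusting brush, 190 mm, about 90 g, standing head down in the white pot. Origin: centre of its flat foot; z up the handle. Grey-black round head 44 mm across from 0 to 60 mm, rigid; steel neck 24 mm across to 72 mm; dark wooden handle 18 mm across from 72 to 190 mm.
- brush_pot: Loose white round pot, 66 mm outside, 58 mm inside, 70 mm high, about 350 g, open at the top. Origin: centre of its underside; its inner floor is 6 mm above that.
- pencil_cup: Loose grey cup, 72 mm across, 95 mm high, full of pencils reaching 166 mm. Leave alone. Origin: centre of its underside.
- notebook: Loose dark notebook lying flat, 90 x 150 x 16 mm. Leave alone. Origin: centre of its underside.
- notebooks: Two loose notebooks in a stack (one body), 150 x 210 x 40 mm. Leave alone. Origin: centre of its underside.
- stapler: Black stapler, 150 x 36 x 45 mm. Leave alone. Origin: centre of its underside.
- ink_jar: Closed jar, 60 mm across, 60 mm high. Leave alone. Origin: centre of its underside.
- tape_dispenser: Black tape dispenser, 150 x 60 x 88 mm. Leave alone. Origin: centre of its underside.
Things that resemble listed ones, but are neither listed nor needed, are in the scene too. Several things have the shape of the block; the one meant has the colours described above.

How it is judged (in metres and radians):
On the way, in this order (a step that is already met when the one before it is completed fails the run):
1. brush foot down in the well within 20 mm of its floor, first time (x of brush in the frame of block between -0.028 and 0.028 m and y of brush in the frame of block between -0.078 and -0.022 m and z of brush in the frame of well_floor below 0.02 m), for 0.04 s.
2. brush foot raised to 50-100 mm over the well floor, still in the well, first time (x of brush in the frame of block between -0.028 and 0.028 m and y of brush in the frame of block between -0.078 and -0.022 m and z of brush in the frame of well_floor between 0.05 and 0.1 m), for 0.04 s.
3. brush foot down in the well within 20 mm of its floor, second time (all of step 1), for 0.04 s.
4. brush foot raised to 50-100 mm over the well floor, still in the well, second time (all of step 2), for 0.04 s.
5. brush foot down in the well within 20 mm of its floor, third time (all of step 3), for 0.04 s.
6. brush foot raised to 50-100 mm over the well floor, still in the well, third time (all of step 4), for 0.04 s.
7. brush standing released in its pot (horizontal distance between brush and brush_pot below 0.015 m and z of brush in the frame of brush_pot below 0.014 m and angle between brush's own z axis and vertical below 0.2 rad and angle between brush_pot's own z axis and vertical below 0.1 rad and contact force between brush and the arm below 0.05 N and contact force between brush and the fingers below 0.05 N and linear speed of brush below 0.03 m/s), for 0.2 s.
8. lid slid fully home over the well (value of joint lid below 0.004 m), for 0.2 s.
At the end, for the whole second after the job is handed in: The lid is within 4 mm of fully home over the well, and the brush stands released and at rest head down in the upright pot: foot centred within 15 mm, at most 14 mm above the pot's underside, leaning less than 0.2 rad (all of step 7 and value of joint lid below 0.004 m); the robot touches nothing.
It fails at once if the brush is rammed into the block (over 40 N) (contact force between brush and block above 40 N).
It fails at once if one of the other things is shifted by more than 30 mm (distance of any of pencil_cup, notebook, notebooks, stapler, ink_jar, tape_dispenser from where it was at the start of the episode above 0.03 m).
It also fails if it takes over 58 s, if anything falls off the work surface, if the arm or the gripper's body presses on something with over 40 N, if the wrist force passes 120 N, or if a joint passes its speed limit or range.

### The arm

A 6-joint arm with a two-finger parallel gripper is mounted at the origin on the work surface. World frame = base frame: x ahead of the robot, y to its left, z up, the work surface at z = 0. Lengths are in mm, angles in rad, forces in N, time in s.
With the tool pointing down it reaches from about 275 to 1000 mm from the base axis. Payload 8.4 kg.
Tool frame: the origin (TCP) lies between the finger pads; the fingertips stand 17 mm ahead of it and the grasp point (between the pads) lies 2 mm behind it; z points along the fingers, y is the line along which they close (so a half turn about z gives the same grasp; the last joint's range is limited). The gripper opens to 85 mm and grips with 20 to 120 N. Pads are 22 mm wide; open, the fingers measure 114 mm over their backs; the gripper's body (76 mm by 85 mm) begins 54 mm behind the grasp point. The pads swing forward as they close: fully open they stand 13 mm farther back than shut.
Start: joints at [1.189, 0.353, 1.633, -0, 1.155, -0.002], TCP at [231.708, 580.465, 215.781] pointing down, gripper open.
Joint ranges: [-2.63, 2.63], [-0.92, 2.1], [0.06, 2.66], [-1.3, 4.44], [0, 2.69], [-3.02, 3.02]. Speed limits (rad/s): [2.22, 2.22, 2.79, 3.14, 3.14, 3.14].

### API

Orientations are given as [roll, pitch, yaw] about the fixed x, y, z axes, in that order (R = Rz(yaw) Ry(pitch) Rx(roll)).
In Python, from rig import sense, grab_frame, sign_off gives the robot as it stands. The module is installed in compiled form; this text tells all that it offers.
- The arm moves only by the tool send_rows, never from a script. Its argument "moves" is a list that holds one entry, the list of rows, each a list of 7 numbers: the shift along the world's x, y, z in m, then the turn, a rotation vector about the world's x, y, z in rad, then the opening, from -1 (shut) to 1 (fully open). In form: [[[dx, dy, dz, rx, ry, rz, jaw], ...]]. A call has 1 to 10 rows; each row shifts and turns the commanded pose from where the row before left it; what a row does not reach is not made up. A row lasts 1/10 s, in which the tool goes at most 50 mm and 8.59 degrees, less where a joint would pass 70% of its speed; a pose out of reach is approached as far as the arm can. A call with a gripper value outside its range is refused whole. The fingers move at their own pace and stop on an object; "grip_force" is the grip in N (left out, the last holds). Time passes only in rows, so rows that do not move let the fingers close. It gives the time, the measured TCP pose, the force, the opening and the grip force at its end, in the units of the state.
- sense(): the state, without advancing time (a new reading comes with each control period).
- grab_frame(name): name is "side" or "top" or "wrist"; returns a dict with "img" (384x512x3 uint8, red, green, blue), "mtx" (3x3 intrinsics, pixels), "rvec" (rotation vector, rad) and "tvec" (3), from world to camera coordinates, as OpenCV has them; the wrist camera has in their place "T_tool_cam" (4x4, takes a point from camera to tool coordinates, whose origin is the TCP and whose axes are the flange's). Camera axes: x right, y down, z forward; pixel columns grow to the right and rows downward; lengths in mm; the calibration is good to about 2 mm. A picture is of the moment at which its call begins: read the wrist's pose just before it. There is no depth.
- sign_off(): hands the job in; it is judged then, once.
The state is a dict: "clock": time; "qpos": joint angles; "qvel": joint speeds; "joint_efforts": joint torques, N m; "eef_pos": TCP position; "tcp_rot": TCP orientation; "contact_force": force on the tool from outside, world axes, zero at the start; "wrist_torque": the same for the moment, N m; "opening": opening from 0.0 (shut) to 1.0 (fully open); "grasp_force": force on a finger pad.
Only numpy, scipy, OpenCV 4.12 (cv2) and the standard library are available. Lean on these libraries where they do the work, as an engineer would, in place of code of your own. Each camera call takes 0.05 s, during which the arm holds its last target. There are 200 camera calls.

## Working session

There is one attempt and no reset: what is moved stays moved. The work goes in short steps, Python scripts to look and compute and a tool call to move; the robot and the scene stay as the last step left them, time stands still between calls to the robot, and variables do not carry over. Pictures are saved under pics/ and viewed, at most 10 in all, crops included, and the job is handed in when it is done.

Besides the shell and the picture viewer there is one more tool, called after ">>>" in YAML: its name, and indented under it one key for each argument. send_rows: Moves the arm, as the interface text tells. Its arguments: {"type":"object","properties":{"moves":{"type":"array"},"grip_force":{"type":"number"}},"required":["moves"]}

```bash
mkdir -p pics; cat > h.py <<'E'
import numpy as np, cv2
from rig import sense, grab_frame, sign_off
def save(f,n): cv2.imwrite('pics/'+n,f['img'][:,:,::-1])
def ray(f,px,z):
    K=np.array(f['mtx'],float);R=cv2.Rodrigues(np.array(f['rvec'],float))[0];t=np.array(f['tvec'],float).ravel()
    p=np.asarray(px,float).reshape(-1,2)
    d=(R.T@np.linalg.inv(K)@np.c_[p,np.ones(len(p))].T).T
    c=-R.T@t
    return c+d*((z-c[2])/d[:,2])[:,None]
def proj(f,P):
    return cv2.projectPoints(np.asarray(P,float).reshape(-1,3),np.array(f['rvec'],float),np.array(f['tvec'],float),np.array(f['mtx'],float),None)[0].reshape(-1,2)
E
python3 - <<'E'
from h import *
import pickle
a=grab_frame('top');b=grab_frame('side')
pickle.dump((a,b),open('f.pkl','wb'))
cv2.imwrite('pics/both.png',cv2.resize(np.vstack([a['img'],b['img']])[:,:,::-1],None,fx=1,fy=1)[:600] if 0 else a['img'][:,:,::-1])
save(b,'side.png')
for f in(a,b):
    R=cv2.Rodrigues(np.array(f['rvec'],float))[0];print((-R.T@np.array(f['tvec']).ravel()).round(),R.round(2).tolist())
print(sense())
E
```

```text
[ 300.  -36. 1168.] [[0.01, -1.0, -0.01], [-0.98, -0.01, -0.18], [0.18, 0.02, -0.98]]
[ 377. -798.  981.] [[0.99, -0.11, 0.01], [-0.08, -0.75, -0.65], [0.08, 0.65, -0.76]]
{'clock': 0.1, 'qpos': array([ 1.18860997e+00,  3.53595202e-01,  1.63407247e+00, -6.07352120e-07,
        1.15518422e+00, -2.40584539e-03]), 'qvel': array([ 0.00025588, -0.00156158, -0.000462  , -0.0009298 , -0.00018733,
        0.00084567]), 'joint_efforts': array([ 2.07053286e-03, -6.06356764e+01, -3.42821288e+01,  2.97437127e-04,
        3.81217949e-03, -2.87317370e-06]), 'eef_pos': array([231.5335821 , 580.04714931, 215.12113657]), 'tcp_rot': array([-3.14033342e+00, -2.47418286e-06,  2.76181238e+00]), 'contact_force': array([0.29866649, 0.13151958, 0.40399389]), 'wrist_torque': array([-0.00196153, -0.02088442,  0.03544152]), 'grasp_force': 0.0, 'opening': 1.000667821526959}
```

View pics/both.png

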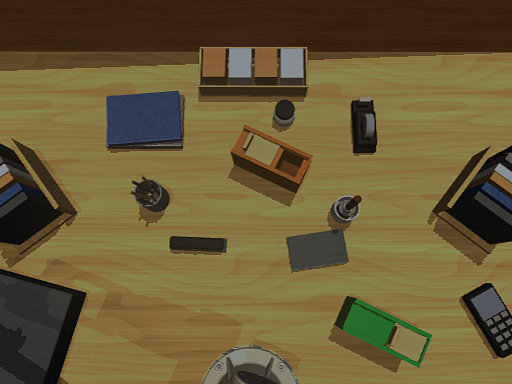

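View pics/side.png

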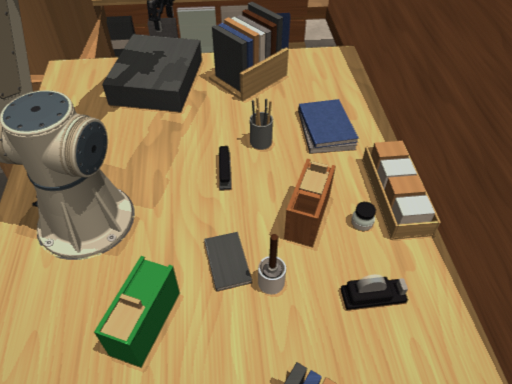

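The top view shows two block-shaped things: a wooden one at (271,158), with a dark well at (291,163) and its lid at (262,150), and a green one at (386,331). The wooden one fits the description. The brush and white pot are at (346,208), the stapler at (198,244), and the dark notebook at (318,250). I'll confirm with an enlarged crop.

```bash
python3 - <<'E'
from h import *
import pickle
a,b=pickle.load(open('f.pkl','rb'))
A=cv2.resize(a['img'][115:240,225:375],None,fx=4,fy=4,interpolation=cv2.INTER_CUBIC)
cv2.imwrite('pics/c1.png',A[:,:,::-1])
B=cv2.resize(b['img'][150:300,230:380],None,fx=4,fy=4,interpolation=cv2.INTER_CUBIC)
cv2.imwrite('pics/c2.png',B[:,:,::-1])
E
```

```text
(no output)
```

View pics/c1.png

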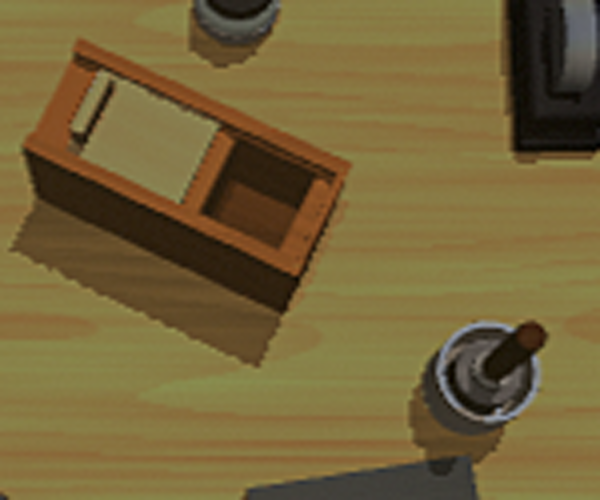

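View pics/c2.png

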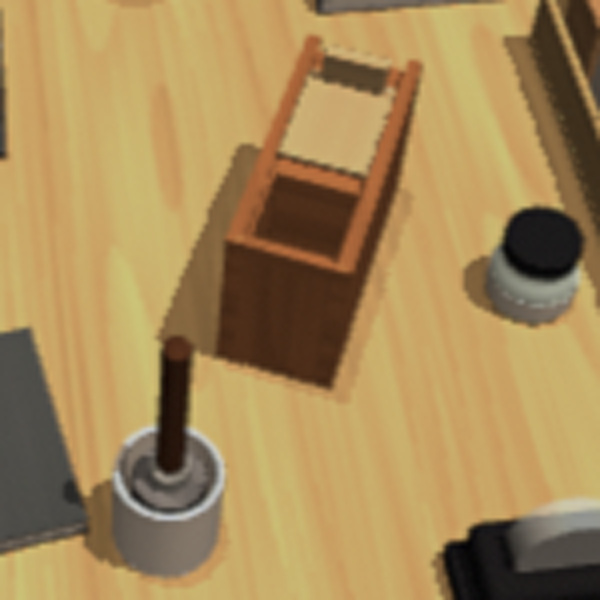

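The crops confirm it: the wooden block's top corners in crop 1 are at about (80,40), (350,163), (298,275) and (25,147), with the well open at the lower right. The pot rim centre is at (488,373) and the handle top at (533,333). Next I'll measure all of these.

```bash
python3 - <<'E'
from h import *
import pickle
a,b=pickle.load(open('f.pkl','rb'))
ca=lambda p:(np.array(p,float)+.5)/4-.5+[225,115]
cb=lambda p:(np.array(p,float)+.5)/4-.5+[230,150]
for f,c,P,well in((a,ca,[(25,147),(80,40),(350,163),(298,275)],[(237,138),(315,180),(278,248),(202,213)]),(b,cb,[(312,38),(418,62),(350,270),(230,238)],None)):
    q=ray(f,c(P),124); print(q.round(1).tolist(),'ctr',q.mean(0).round(1),'sides',np.linalg.norm(np.roll(q,-1,0)-q,axis=1).round())
    d=(q[2]+q[3]-q[0]-q[1]) if f is a else (q[2]+q[3]-q[0]-q[1]); print('-y dir deg',np.degrees(np.arctan2(d[1],d[0])))
    if well: w=ray(f,c(well),112); print('well',w.mean(0).round(1),np.linalg.norm(np.roll(w,-1,0)-w,axis=1).round())
for f,c,rim,top in((a,ca,(488,373),(533,333)),(b,cb,(168,482),(177,346))):
    print('rim',ray(f,c(rim),70).round(1),'handletop',ray(f,c(top),196).round(1))
    # rim mask: bright low-sat
    hsv=cv2.cvtColor(f['img'],cv2.COLOR_RGB2HSV); u,v=c(rim)
    m=((hsv[...,2]>(95))&(hsv[...,1]<70)).astype(np.uint8)
    s=np.zeros_like(m); cv2.circle(s,(int(u),int(v)),19,1,-1); m*=s
    cn=max(cv2.findContours(m,0,1)[0],key=len); print(cv2.fitEllipse(cn))
# lid batten top & lid front edge
print('batten',ray(a,ca([(70,133),(82,139),(115,76),(103,70)]),144.5).round(1).tolist(),'lidfront',ray(a,ca([(220,125),(181,202)]),118.5).round(1).tolist())
# notebook nearest
print('nb',ray(a,ca([(470,456),(245,490)]),16).round(1).tolist())
E
```

```text
[[608.8, 51.7, 124.0], [679.0, 18.4, 124.0], [599.6, -150.6, 124.0], [528.2, -117.8, 124.0]] ctr [603.9 -49.6 124. ] sides [ 78. 187.  79. 188.]
-y dir deg -115.28793400049044
well [582.2 -94.1 112. ] [56. 50. 52. 54.]
[[610.5, 46.5, 124.0], [677.0, 17.1, 124.0], [597.7, -151.3, 124.0], [529.3, -119.4, 124.0]] ctr [603.6 -51.8 124. ] sides [ 73. 186.  75. 185.]
-y dir deg -115.6279526301617
rim [[ 476.9 -242.7   70. ]] handletop [[ 479.8 -245.   196. ]]
((346.9162292480469, 207.3691864013672), (23.772802352905273, 24.198875427246094), 83.0011215209961)
rim [[ 475.5 -253.8   70. ]] handletop [[ 477.4 -246.7  196. ]]
((271.81842041015625, 272.1874084472656), (24.383230209350586, 32.901153564453125), 0.8679944276809692)
batten [[611.8, 22.6, 144.5], [608.0, 15.2, 144.5], [648.4, -4.6, 144.5], [652.2, 2.9, 144.5]] lidfront [[625.4, -70.1, 118.5], [575.4, -45.8, 118.5]]
nb [[429.7, -239.4, 16.0], [405.8, -90.2, 16.0]]
```

>>> send_rows:
  moves:
    - [[0.012, -0.041, 0.008, 0, 0, -0.083, 1], [0.012, -0.041, 0.008, 0, 0, -0.083, 1], [0.012, -0.041, 0.008, 0, 0, -0.083, 1], [0.012, -0.041, 0.008, 0, 0, -0.083, 1], [0.012, -0.041, 0.008, 0, 0, -0.083, 1], [0.012, -0.041, 0.008, 0, 0, -0.083, 1], [0.012, -0.041, 0.008, 0, 0, -0.083, 1], [0.012, -0.041, 0.008, 0, 0, -0.083, 1], [0.012, -0.041, 0, 0, 0, -0.083, 1], [0.012, -0.041, 0, 0, 0, -0.083, 1]]

```text
clock: 1.1
eef_pos: [351.8, 168.9, 280.0]
tcp_rot: [3.141, -0.0, 1.929]
contact_force: [1.4, 0.2, -0.6]
opening: 1.004
grasp_force: 0.0
```

>>> send_rows:
  moves:
    - [[0.012, -0.041, 0, 0, 0, -0.083, 1], [0.012, -0.041, 0, 0, 0, -0.083, 1], [0.012, -0.041, 0, 0, 0, -0.083, 1], [0.012, -0.041, 0, 0, 0, -0.083, 1], [0.012, -0.041, 0, 0, 0, -0.083, 1], [0.012, -0.041, 0, 0, 0, -0.083, 1], [0.012, -0.041, 0, 0, 0, -0.083, 1], [0.012, -0.041, 0, 0, 0, -0.083, 1], [0.012, -0.041, 0, 0, 0, -0.083, 1], [0, 0, 0, 0, 0, 0, 1]]

```text
clock: 2.1
eef_pos: [460.6, -202.7, 279.4]
tcp_rot: [3.141, 0.001, 1.179]
contact_force: [0.0, 0.1, -0.8]
opening: 1.0
grasp_force: 0.0
```

```bash
python3 - <<'E'
from h import *
import pickle
s=sense(); w=grab_frame('wrist'); pickle.dump((s,w),open('w.pkl','wb')); save(w,'w1.png')
print(s['eef_pos'],s['tcp_rot'],s['clock'],w['mtx'],w['T_tool_cam'])
E
```

```text
[ 460.62930213 -202.65797063  279.37030745] [3.14091282e+00 1.23118713e-03 1.17884914e+00] 2.1 [[280.94232338   0.         251.35063603]
 [  0.         280.94232338 191.84804202]
 [  0.           0.           1.        ]] [[-8.54369062e-04 -9.45563634e-01 -3.25436145e-01  8.38445825e+01]
 [ 9.99999513e-01 -9.68482360e-04  1.88648538e-04 -8.15435686e-01]
 [-4.93558363e-04 -3.25435826e-01  9.45564001e-01 -1.58788878e+02]
 [ 0.00000000e+00  0.00000000e+00  0.00000000e+00  1.00000000e+00]]
```

View pics/w1.png

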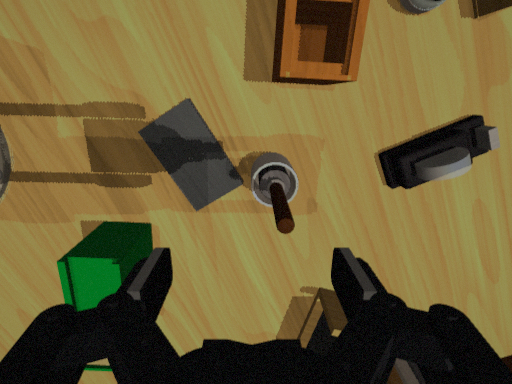

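The wrist view shows the handle top at (285,225), the pot rim centre at (274,183), and the stop-bar end of the block from (277,78) to (357,81).

```bash
cat >> h.py <<'E'
from scipy.spatial.transform import Rotation as Ro
def wray(s,w,px,z):
    R=Ro.from_euler('xyz',s['tcp_rot']).as_matrix(); T=np.array(w['T_tool_cam']); K=np.array(w['mtx'])
    p=np.asarray(px,float).reshape(-1,2)
    d=(R@T[:3,:3]@np.linalg.inv(K)@np.c_[p,np.ones(len(p))].T).T
    c=np.array(s['eef_pos'])+R@T[:3,3]
    return c+d*((z-c[2])/d[:,2])[:,None]
E
python3 - <<'E'
from h import *
import pickle
s,w=pickle.load(open('w.pkl','rb'))
print(wray(s,w,[(285.5,225)],196).round(1),wray(s,w,[(274,183)],70).round(1),wray(s,w,[(277,78),(357,81)],124).round(1))
hsv=cv2.cvtColor(w['img'],cv2.COLOR_RGB2HSV)
m=((hsv[...,0]<12)&(hsv[...,1]>100)).astype(np.uint8); m[:, :262]=0;m[:,305:]=0;m[:170]=0;m[240:]=0
ys,xs=np.nonzero(m);print(len(xs),xs.max(),ys.max(),xs[ys>ys.max()-12].mean())
E
```

```text
[[ 477.3 -245.3  196. ]] [[ 477.2 -242.3   70. ]] [[ 523.1 -119.8  124. ]
 [ 599.  -154.4  124. ]]
314 293 232 284.0285714285714
```

>>> send_rows:
  moves:
    - [[0.0085, -0.0215, 0, 0, 0, 0, 1], [0.0085, -0.0215, 0, 0, 0, 0, 1], [0, 0, -0.03, 0, 0, 0, 1], [0, 0, -0.03, 0, 0, 0, 1], [0, 0, -0.03, 0, 0, 0, 1], [0, 0, -0.024, 0, 0, 0, 1], [0, 0, 0, 0, 0, 0, 1], [0, 0, 0, 0, 0, 0, -1], [0, 0, 0, 0, 0, 0, -1], [0, 0, 0, 0, 0, 0, -1]]
  grip_force: 40

```text
clock: 3.15
eef_pos: [477.5, -241.7, 167.3]
tcp_rot: [3.139, 0.0, 1.185]
contact_force: [-0.1, -1.0, -0.4]
opening: 0.513
grasp_force: 0.0
```

>>> send_rows:
  moves:
    - [[0, 0, 0, 0, 0, 0, -1], [0, 0, 0, 0, 0, 0, -1], [0, 0, 0, 0, 0, 0, -1], [0, 0, 0.005, 0, 0, 0, -1], [0, 0, 0.005, 0, 0, 0, -1]]

```text
clock: 3.65
eef_pos: [476.3, -241.4, 175.8]
tcp_rot: [-3.141, -0.0, 1.185]
contact_force: [-0.1, 0.3, -0.4]
opening: 0.187
grasp_force: 39.1
```

>>> send_rows:
  moves:
    - [[0, 0, 0.02, 0, 0, 0, -1], [0, 0, 0.03, 0, 0, 0, -1], [0, 0, 0.03, 0, 0, 0, -1], [0, 0, 0.03, 0, 0, 0, -1], [0, 0, 0.025, 0, 0, 0, -1], [0, 0, 0, 0, 0, 0, -1], [0, 0, 0, 0, 0, 0, -1]]

```text
clock: 4.35
eef_pos: [476.6, -241.5, 310.8]
tcp_rot: [3.141, 0.0, 1.185]
contact_force: [-0.6, 0.1, -0.6]
opening: 0.187
grasp_force: 39.2
```

```bash
python3 - <<'E'
from h import *
import pickle
s=sense(); b=grab_frame('side');w=grab_frame('wrist'); pickle.dump((s,b,w),open('g.pkl','wb'))
print(s['eef_pos'],s['tcp_rot'],s['opening'],s['grasp_force'],s['contact_force'])
u,v=proj(b,s['eef_pos']-[0,0,100])[0].round().astype(int);print(u,v)
A=cv2.resize(b['img'][v-50:v+100,u-50:u+50],None,fx=4,fy=4,interpolation=cv2.INTER_CUBIC)
B=cv2.resize(w['img'],(400,300)); B=np.vstack([B,np.zeros((300,400,3),np.uint8)])
cv2.imwrite('pics/g.png',np.hstack([A,B])[:,:,::-1]); 
E
```

```text
[ 476.58161212 -241.47859455  310.84839759] [3.14116926e+00 2.34923838e-05 1.18477540e+00] 0.18666303426639097 39.18648719787598 [-0.55014801  0.10632813 -0.55847627]
273 230
```

View pics/g.png

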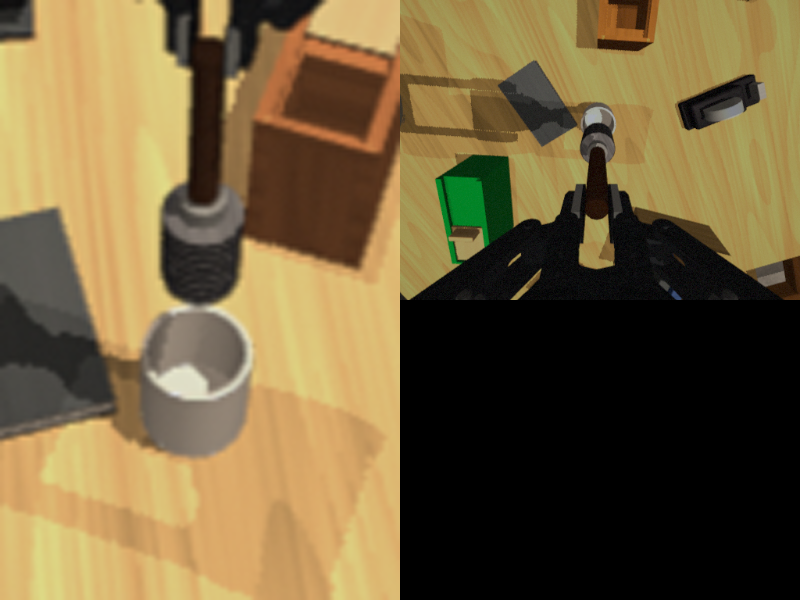

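```bash
python3 - <<'E'
from h import *
import pickle
s,b,w=pickle.load(open('g.pkl','rb'))
c=lambda p:(np.array(p,float)+.5)/4-.5+[273-50,230-50]
print('head top side',ray(b,[c((203,212))],209.8),'neck/handle base',ray(b,[c((204,202))],221.8),'handle top',ray(b,[c((207,42))],339.8),'rim',ray(b,[c((197,353))],70))
cw=lambda x,y:((x-400)*1.28,y*1.28)
print('wrist head top',wray(s,w,[cw(597,145)],209.8),'neck',wray(s,w,[cw(597,150)],221.8),'rim',wray(s,w,[cw(599,119)],70))
E
```

```text
head top side [[ 475.73283829 -247.3505071   209.8       ]] neck/handle base [[ 475.5552692  -249.61985475  221.8       ]] handle top [[ 473.94314361 -242.07981863  339.8       ]] rim [[ 476.85166166 -247.82916765   70.        ]]
wrist head top [[ 476.95883177 -240.73294976  209.8       ]] neck [[ 476.00224718 -242.97113565  221.8       ]] rim [[ 482.88402583 -237.26141056   70.        ]]
```

>>> send_rows:
  moves:
    - [[0.0178, 0.02475, 0, 0, 0, 0, -1], [0.0178, 0.02475, 0, 0, 0, 0, -1], [0.0178, 0.02475, 0, 0, 0, 0, -1], [0.0178, 0.02475, 0, 0, 0, 0, -1], [0.0178, 0.02475, 0, 0, 0, 0, -1], [0.0178, 0.02475, 0, 0, 0, 0, -1], [0, 0, 0, 0, 0, 0, -1], [0, 0, 0, 0, 0, 0, -1]]

```text
clock: 5.25
eef_pos: [582.9, -92.6, 309.2]
tcp_rot: [-3.139, 0.001, 1.186]
contact_force: [-0.5, -0.0, 0.1]
opening: 0.187
grasp_force: 39.2
```

```bash
python3 - <<'E'
from h import *
import pickle
s=sense(); b=grab_frame('side');w=grab_frame('wrist'); pickle.dump((s,b,w),open('g2.pkl','wb'))
print(s['eef_pos'],s['tcp_rot'],s['opening'],s['contact_force'])
u,v=proj(b,s['eef_pos']-[0,0,150])[0].round().astype(int);print(u,v)
A=cv2.resize(b['img'][v-60:v+60,u-40:u+40],None,fx=5,fy=5,interpolation=cv2.INTER_CUBIC)
B=cv2.resize(w['img'][60:300,180:340],None,fx=2.5,fy=2.5,interpolation=cv2.INTER_CUBIC)
cv2.imwrite('pics/g2.png',np.hstack([A,B])[:,:,::-1]); 
E
```

```text
[582.93405969 -92.55679602 309.19055891] [-3.13892921e+00  9.34960850e-04  1.18625920e+00] 0.18721675736993862 [-0.47630568 -0.02160779  0.0994207 ]
308 190
```

View pics/g2.png

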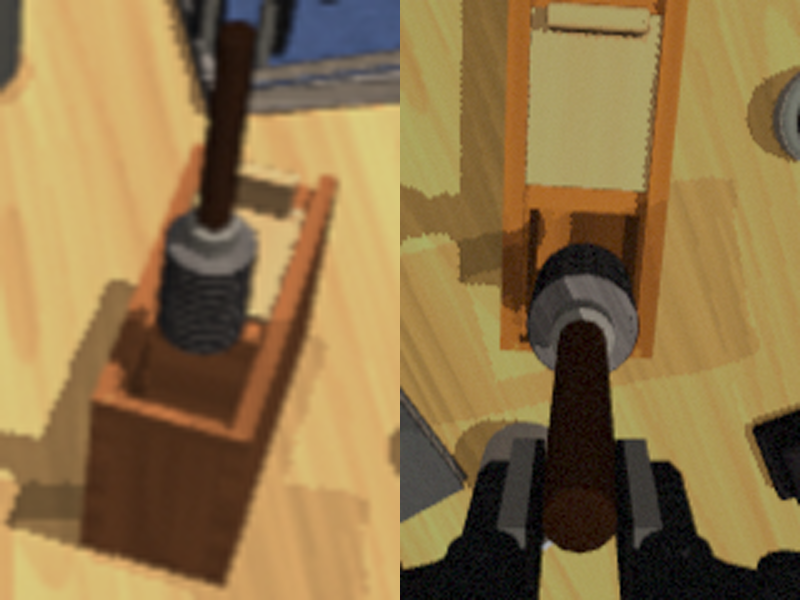

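The brush hangs nearly upright over the well. In the side crop the foot's lower edge is at about (203,352) and the head-top ring at (210,245). In the wrist crop the head ring is centred at about (583,318), and the block's end edge runs from (502,348) to (652,355).

```bash
python3 - <<'E'
from h import *
import pickle
s,b,w=pickle.load(open('g2.pkl','rb'))
c=lambda p:(np.array(p,float)+.5)/5-.5+[308-40,190-60]
cw=lambda p:((np.array(p[0:2],float)-[400,0])+.5)/2.5-.5+[180,60]
fz=309.2-161
ux=np.array([.429,.903]);vx=np.array([.903,-.429])
def blk(q,o): d=q[:2]-o; return [round(float(d@vx),1),round(float(d@ux),1)]
q=ray(b,[c((93,400)),c((243,440)),c((335,178)),c((196,148))],124); print('side corners',q.round(1).tolist()); o=q.mean(0)[:2]; print(o)
for n,p,z in(('headtop',(210,247),fz+60),('handtop',(236,32),fz+190)): r=ray(b,[c(p)],z)[0]; print(n,r.round(1),blk(r,o))
# foot silhouette centre: project hypothesised feet circle bottoms
t=np.linspace(0,6.28,60)
for zz in(fz,fz+60):
  C=np.c_[581.9+22*np.cos(t),-95.1+22*np.sin(t),np.full(60,zz)]
  e=(proj(b,C)-[268,130]+.5)*5; print('pred side',e.min(0).round(),e.max(0).round())
q=wray(s,w,[cw((502,348)),cw((652,355))],124); print('wrist end corners',q.round(1).tolist(),'->centre',(q.mean(0)[:2]+95*ux).round(1)); ow=q.mean(0)[:2]+95*ux
for n,p,z in(('headtop',(583,315),fz+60),('handtop',(580,518),fz+190)): r=wray(s,w,[cw(p)],z)[0]; print(n,r.round(1),blk(r,ow))
E
```

```text
side corners [[526.9, -120.7, 124.0], [595.2, -152.5, 124.0], [678.2, 16.7, 124.0], [608.2, 46.4, 124.0]]
[602.10987824 -52.52580979]
headtop [ 580.4 -101.9  208.2] [1.5, -53.9]
handtop [580.  -97.4 338.2] [-0.7, -50.0]
pred side [155. 287.] [244. 355.]
pred side [164. 203.] [258. 271.]
wrist end corners [[527.7, -118.2, 124.0], [599.0, -151.3, 124.0]] ->centre [604.1 -48.9]
headtop [583.6 -92.1 208.2] [0.0, -47.8]
handtop [581.1 -95.6 338.2] [-0.8, -52.0]
```

>>> send_rows:
  moves:
    - [[0, 0, -0.015, 0, 0, 0, -1], [0, 0, -0.012, 0, 0, 0, -1], [0, 0, -0.008, 0, 0, 0, -1], [0, 0, -0.008, 0, 0, 0, -1], [0, 0, -0.008, 0, 0, 0, -1], [0, 0, -0.008, 0, 0, 0, -1], [0, 0, 0, 0, 0, 0, -1]]

```text
clock: 6.05
eef_pos: [582.9, -93.0, 250.5]
tcp_rot: [-3.14, 0.0, 1.185]
contact_force: [-0.1, 0.2, -1.2]
opening: 0.188
grasp_force: 39.2
```

>>> send_rows:
  moves:
    - [[0, 0, -0.014, 0, 0, 0, -1], [0, 0, -0.014, 0, 0, 0, -1], [0, 0, -0.014, 0, 0, 0, -1], [0, 0, -0.014, 0, 0, 0, -1], [0, 0, -0.009, 0, 0, 0, -1], [0, 0, -0.005, 0, 0, 0, -1], [0, 0, 0, 0, 0, 0, -1]]

```text
clock: 6.75
eef_pos: [583.2, -93.0, 180.9]
tcp_rot: [-3.14, 0.0, 1.185]
contact_force: [-0.6, -0.4, -1.0]
opening: 0.186
grasp_force: 39.2
```

>>> send_rows:
  moves:
    - [[0, 0, 0.02, 0, 0, 0, -1], [0, 0, 0.02, 0, 0, 0, -1], [0, 0, 0.02, 0, 0, 0, -1], [0, 0, 0.005, 0, 0, 0, -1], [0, 0, 0, 0, 0, 0, -1]]

```text
clock: 7.25
eef_pos: [584.2, -93.1, 247.8]
tcp_rot: [3.139, -0.001, 1.185]
contact_force: [-0.6, -0.8, -1.3]
opening: 0.187
grasp_force: 39.2
```

>>> send_rows:
  moves:
    - [[0, 0, -0.014, 0, 0, 0, -1], [0, 0, -0.014, 0, 0, 0, -1], [0, 0, -0.014, 0, 0, 0, -1], [0, 0, -0.012, 0, 0, 0, -1], [0, 0, -0.008, 0, 0, 0, -1], [0, 0, -0.005, 0, 0, 0, -1], [0, 0, 0, 0, 0, 0, -1], [0, 0, 0, 0, 0, 0, -1]]

```text
clock: 8.05
eef_pos: [583.8, -93.1, 180.1]
tcp_rot: [3.141, -0.0, 1.185]
contact_force: [0.1, -0.3, -1.2]
opening: 0.187
grasp_force: 39.2
```

>>> send_rows:
  moves:
    - [[0, 0, 0.02, 0, 0, 0, -1], [0, 0, 0.02, 0, 0, 0, -1], [0, 0, 0.02, 0, 0, 0, -1], [0, 0, 0.005, 0, 0, 0, -1], [0, 0, 0, 0, 0, 0, -1]]

```text
clock: 8.55
eef_pos: [584.2, -93.1, 245.9]
tcp_rot: [3.139, -0.001, 1.185]
contact_force: [0.6, 0.5, -1.3]
opening: 0.188
grasp_force: 39.2
```

Now the third stroke, the raise, and a lift clear of the block.

>>> send_rows:
  moves:
    - [[0, 0, -0.014, 0, 0, 0, -1], [0, 0, -0.014, 0, 0, 0, -1], [0, 0, -0.014, 0, 0, 0, -1], [0, 0, -0.012, 0, 0, 0, -1], [0, 0, -0.008, 0, 0, 0, -1], [0, 0, -0.005, 0, 0, 0, -1], [0, 0, 0, 0, 0, 0, -1], [0, 0, 0, 0, 0, 0, -1]]

```text
clock: 9.35
eef_pos: [583.8, -93.1, 178.1]
tcp_rot: [3.141, -0.0, 1.185]
contact_force: [-0.1, -0.2, -1.1]
opening: 0.187
grasp_force: 39.2
```

>>> send_rows:
  moves:
    - [[0, 0, 0.02, 0, 0, 0, -1], [0, 0, 0.02, 0, 0, 0, -1], [0, 0, 0.02, 0, 0, 0, -1], [0, 0, 0.005, 0, 0, 0, -1], [0, 0, 0, 0, 0, 0, -1], [0, 0, 0.02, 0, 0, 0, -1], [0, 0, 0.02, 0, 0, 0, -1], [0, 0, 0.025, 0, 0, 0, -1], [0, 0, 0, 0, 0, 0, -1]]

```text
clock: 10.25
eef_pos: [584.8, -93.2, 310.0]
tcp_rot: [3.138, -0.001, 1.185]
contact_force: [0.7, 0.3, -1.0]
opening: 0.186
grasp_force: 39.3
```

>>> send_rows:
  moves:
    - [[-0.0178, -0.02475, 0, 0, 0, 0, -1], [-0.0178, -0.02475, 0, 0, 0, 0, -1], [-0.0178, -0.02475, 0, 0, 0, 0, -1], [-0.0178, -0.02475, 0, 0, 0, 0, -1], [-0.0178, -0.02475, 0, 0, 0, 0, -1], [-0.0178, -0.02475, 0, 0, 0, 0, -1], [0, 0, 0, 0, 0, 0, -1], [0, 0, 0, 0, 0, 0, -1]]

```text
clock: 11.05
eef_pos: [476.1, -241.6, 306.4]
tcp_rot: [-3.14, -0.001, 1.183]
contact_force: [0.5, 0.7, -0.5]
opening: 0.185
grasp_force: 39.2
```

```bash
python3 - <<'E'
from h import *
import pickle
s=sense(); b=grab_frame('side');w=grab_frame('wrist'); pickle.dump((s,b,w),open('g3.pkl','wb'))
print(s['eef_pos'],s['tcp_rot'],s['opening'],s['contact_force'])
fz=s['eef_pos'][2]-161
u,v=proj(b,[476,-244,110])[0].round().astype(int);print(u,v)
A=cv2.resize(b['img'][v-60:v+60,u-40:u+40],None,fx=5,fy=5,interpolation=cv2.INTER_CUBIC)
B=cv2.resize(w['img'][60:300,180:340],None,fx=2.5,fy=2.5,interpolation=cv2.INTER_CUBIC)
cv2.imwrite('pics/g3.png',np.hstack([A,B])[:,:,::-1])
t=np.linspace(0,6.28,60)
ring=lambda x,y,r,z:np.c_[x+r*np.cos(t),y+r*np.sin(t),np.full(60,z)]
for n,C in(('head',ring(s['eef_pos'][0]-1,s['eef_pos'][1]-2.5,22,fz)),('rim',ring(477,-242.5,33,70)),('base',ring(477,-242.5,33,0))):
  e=(proj(b,C)-[u-40,v-60]+.5)*5; print(n,e.min(0).round(),e.max(0).round())
E
```

```text
[ 476.05594401 -241.58894242  306.42732643] [-3.13999189e+00 -5.07001672e-04  1.18315385e+00] 0.18504832306841856 [ 0.49369457  0.68913525 -0.5077096 ]
272 257
head [153. 219.] [252. 302.]
rim [131. 288.] [271. 409.]
base [130. 365.] [263. 483.]
```

View pics/g3.png

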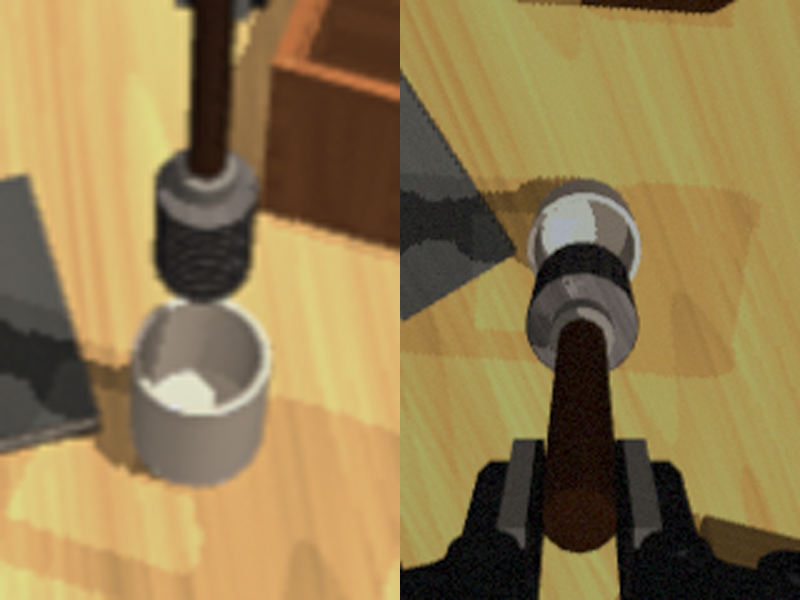

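Against the predicted outlines, the head matches. The pot rim at x 131–271, y about 298–418 is under 5 mm from the predicted spot, well inside the 7 mm clearance. I'll lower the brush.

>>> send_rows:
  moves:
    - [[0.001, -0.0005, -0.02, 0, 0, 0, -1], [0, 0, -0.02, 0, 0, 0, -1], [0, 0, -0.02, 0, 0, 0, -1], [0, 0, -0.012, 0, 0, 0, -1], [0, 0, -0.01, 0, 0, 0, -1], [0, 0, -0.01, 0, 0, 0, -1], [0, 0, 0, 0, 0, 0, -1]]

```text
clock: 11.85
eef_pos: [477.3, -241.6, 214.7]
tcp_rot: [-3.14, -0.0, 1.185]
contact_force: [-0.3, 0.4, -0.9]
opening: 0.187
grasp_force: 39.2
```

>>> send_rows:
  moves:
    - [[0, 0, -0.01, 0, 0, 0, -1], [0, 0, -0.01, 0, 0, 0, -1], [0, 0, -0.01, 0, 0, 0, -1], [0, 0, -0.008, 0, 0, 0, -1], [0, 0, -0.005, 0, 0, 0, -1], [0, 0, 0, 0, 0, 0, -1], [0, 0, 0, 0, 0, 0, -1]]

```text
clock: 12.55
eef_pos: [477.8, -242.1, 172.8]
tcp_rot: [3.142, 0.0, 1.185]
contact_force: [0.3, 0.3, -1.1]
opening: 0.183
grasp_force: 39.2
```

>>> send_rows:
  moves:
    - [[0, 0, -0.002, 0, 0, 0, -1], [0, 0, -0.002, 0, 0, 0, -1], [0, 0, 0, 0, 0, 0, -1]]

```text
clock: 12.85
eef_pos: [477.6, -242.0, 168.7]
tcp_rot: [-3.141, -0.0, 1.185]
contact_force: [-0.9, -0.6, -1.4]
opening: 0.188
grasp_force: 39.2
```

>>> send_rows:
  moves:
    - [[0, 0, -0.002, 0, 0, 0, -1], [0, 0, -0.001, 0, 0, 0, -1], [0, 0, 0, 0, 0, 0, -1]]

```text
clock: 13.15
eef_pos: [478.5, -242.5, 166.6]
tcp_rot: [3.14, 0.0, 1.185]
contact_force: [0.5, -0.3, 5.7]
opening: 0.186
grasp_force: 39.7
```

The 5.7 N upward force means the foot is on the pot floor. I'll release and rise.

>>> send_rows:
  moves:
    - [[0, 0, 0, 0, 0, 0, -0.3], [0, 0, 0, 0, 0, 0, 0.2], [0, 0, 0, 0, 0, 0, 0.8], [0, 0, 0, 0, 0, 0, 0.8], [0, 0, 0.02, 0, 0, 0, 0.8], [0, 0, 0.03, 0, 0, 0, 0.8], [0, 0, 0.03, 0, 0, 0, 0.8], [0, 0, 0.03, 0, 0, 0, 0.8], [0, 0, 0, 0, 0, 0, 0.8], [0, 0, 0, 0, 0, 0, 0.8]]

```text
clock: 14.15
eef_pos: [477.9, -242.1, 276.1]
tcp_rot: [3.14, 0.0, 1.185]
contact_force: [-1.0, -0.0, -0.1]
opening: 0.902
grasp_force: 0.0
```

```bash
python3 - <<'E'
from h import *
import pickle
s=sense(); b=grab_frame('side');w=grab_frame('wrist'); pickle.dump((s,b,w),open('g4.pkl','wb'))
print(s['eef_pos'],s['tcp_rot'],s['qpos'])
A=cv2.resize(b['img'][200:320,232:312],None,fx=5,fy=5,interpolation=cv2.INTER_CUBIC)
B=cv2.resize(w['img'][60:300,180:340],None,fx=2.5,fy=2.5,interpolation=cv2.INTER_CUBIC)
cv2.imwrite('pics/g4.png',np.hstack([A,B])[:,:,::-1])
E
```

```text
[ 477.86182542 -242.11553339  276.0785645 ] [3.14045965e+00 8.04798628e-05 1.18475032e+00] [-4.71776179e-01  1.57633617e-01  1.75491999e+00  1.78693592e-05
  1.22790332e+00 -8.57362194e-02]
```

View pics/g4.png

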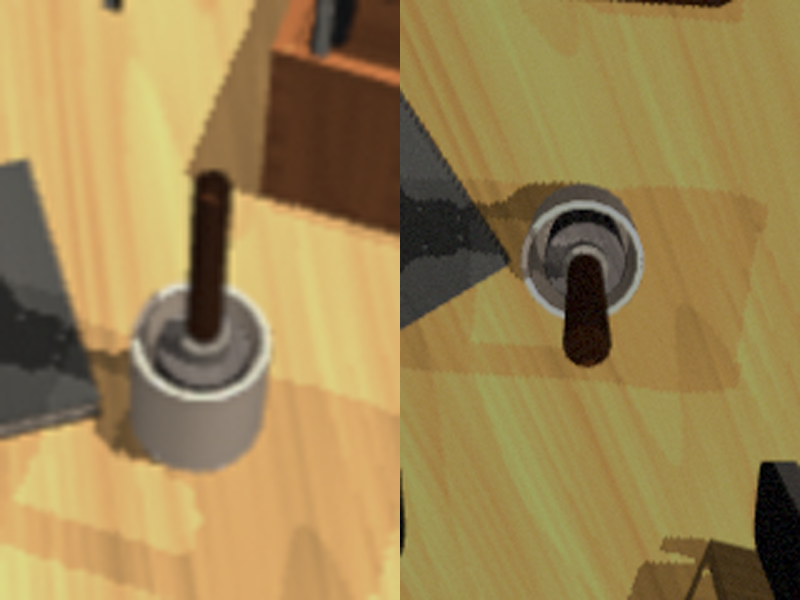

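The brush stands upright in the pot, with its head about centred in the rim at side crop (200,343) and wrist crop (583,258). Next I'll move behind the lid's batten with the jaws shut.

>>> send_rows:
  moves:
    - [[0.0186, 0.0309, 0, 0, 0, -0.006, -1], [0.0186, 0.0309, 0, 0, 0, -0.006, -1], [0.0186, 0.0309, 0, 0, 0, -0.006, -1], [0.0186, 0.0309, 0, 0, 0, -0.007, -1], [0.0186, 0.0309, 0, 0, 0, -0.007, -1], [0.0186, 0.0309, 0, 0, 0, -0.007, -1], [0.0186, 0.0309, 0, 0, 0, -0.007, -1], [0.0186, 0.0309, 0, 0, 0, -0.006, -1], [0.0186, 0.0309, 0, 0, 0, -0.006, -1], [0, 0, 0, 0, 0, 0, -1]]

```text
clock: 15.25
eef_pos: [646.1, 39.6, 273.6]
tcp_rot: [-3.139, -0.0, 1.13]
contact_force: [0.0, -0.5, 0.1]
opening: 0.001
grasp_force: 0.0
```

>>> send_rows:
  moves:
    - [[0, 0, -0.03, 0, 0, 0, -1], [0, 0, -0.03, 0, 0, 0, -1], [0, 0, -0.02, 0, 0, 0, -1], [0, 0, 0, 0, 0, 0, -1]]

```text
clock: 15.65
eef_pos: [642.0, 35.3, 191.4]
tcp_rot: [-3.135, 0.004, 1.127]
contact_force: [-0.2, 0.3, 0.2]
opening: 0.001
grasp_force: 0.0
```

```bash
python3 - <<'E'
from h import *
import pickle
s=sense(); b=grab_frame('side');t=grab_frame('top');w=grab_frame('wrist'); pickle.dump((s,b,t,w),open('g5.pkl','wb'))
print(s['eef_pos'],s['tcp_rot'],s['opening'])
A=cv2.resize(b['img'][100:220,270:370],(400,480),interpolation=cv2.INTER_CUBIC)
B=cv2.resize(w['img'],(400,300)); B=np.vstack([B,cv2.resize(t['img'][100:200,200:333],(400,180))[:180]])
cv2.imwrite('pics/g5.png',np.hstack([A,B])[:,:,::-1])
E
```

```text
[641.99838919  35.31989911 191.36762496] [-3.1348673   0.00387585  1.12659887] 0.0013604598002872684
```

View pics/g5.png

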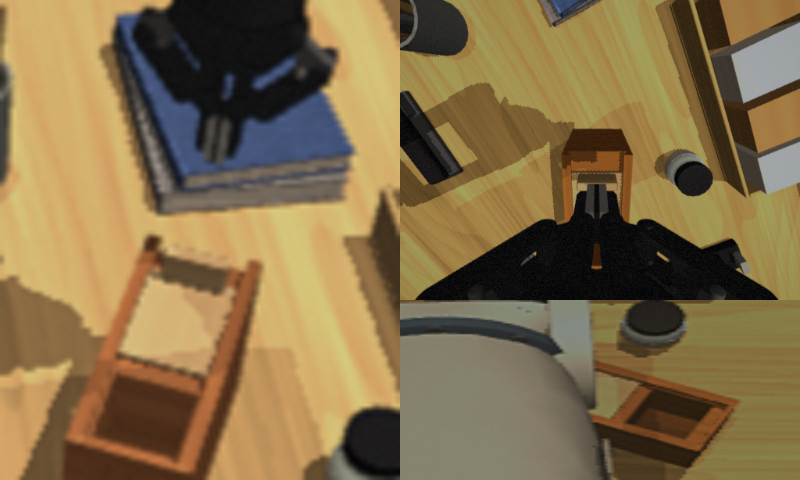

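```bash
python3 - <<'E'
from h import *
import pickle
s,b,w=pickle.load(open('g2.pkl','rb'))
cw=lambda p:((np.array(p,float)-[400,0])+.5)/2.5-.5+[180,60]
o=np.array([603.8,-50.5]);ux=np.array([.429,.903])
q=wray(s,w,[cw((598,8)),cw((598,24))],144.5)
print(q,(q[:,:2]-o)@ux)
b=pickle.load(open('g5.pkl','rb'))[1]
q=ray(b,[(270+165/4,100+242/4),(270+225/4,100+257/4)],144.5);print(q,(q[:,:2]-o)@ux)
q=ray(b,[(270+215/4,100+158/4)],174);print(q,(q[:,:2]-o)@ux)
E
```

```text
[[632.72011627  12.16409164 144.5       ]
 [630.44505284   6.4117868  144.5       ]] [68.99240463 62.82207115]
[[613.48001917  20.28941268 144.5       ]
 [649.9717037    2.75530103 144.5       ]] [68.07556787 67.89719772]
[[652.76266343  65.67874737 174.        ]] [125.91439149]
```

```bash
python3 - <<'E'
from h import *
import pickle
s,b,t,w=pickle.load(open('g5.pkl','rb'))
s2=sense();b2=grab_frame('side');w2=grab_frame('wrist')
print(s2['eef_pos'],s2['clock'],s['clock'])
e=s2['eef_pos']; u=np.array([.429,.903,0])
print('pred tip',proj(b2,[e-[0,0,17],e-[0,0,17]-11*u,e,e+[0,0,20]]).round(1).tolist())
for r in range(126,152,1): print(r,b['img'][r,318:332:2].sum(1).tolist(),b2['img'][r,318:332:2].sum(1).tolist())
T=np.linalg.inv(np.array(w['T_tool_cam']));K=np.array(w['mtx'])
for z in(17,0,-20):
  p=K@(T@[0,0,z,1])[:3];print('wrist pred',z,(p/p[2])[:2]/1.28)
E
```

```text
[645.32082465  35.68765163 196.35210141] 15.8 15.65
pred tip [[323.5, 145.9], [322.5, 148.7], [324.3, 141.1], [325.2, 135.2]]
126 [175, 52, 55, 47, 50, 54, 54] [280, 235, 56, 65, 50, 49, 56]
127 [246, 68, 53, 47, 54, 54, 57] [269, 240, 55, 129, 75, 64, 49]
128 [275, 81, 61, 70, 60, 57, 57] [273, 239, 75, 215, 130, 125, 51]
129 [272, 76, 125, 117, 108, 49, 61] [273, 221, 74, 212, 145, 199, 49]
130 [256, 72, 196, 110, 177, 56, 93] [271, 188, 96, 199, 152, 202, 45]
131 [256, 68, 205, 114, 212, 64, 132] [272, 184, 111, 198, 156, 194, 53]
132 [240, 64, 223, 122, 210, 58, 143] [269, 171, 119, 192, 176, 161, 54]
133 [234, 61, 224, 126, 201, 51, 173] [271, 146, 144, 186, 195, 131, 60]
134 [232, 73, 212, 141, 200, 54, 188] [271, 146, 149, 158, 203, 100, 97]
135 [233, 77, 209, 156, 200, 46, 202] [276, 175, 163, 155, 225, 79, 145]
136 [235, 112, 195, 156, 191, 65, 248] [275, 257, 212, 148, 227, 72, 181]
137 [250, 157, 190, 173, 155, 94, 275] [273, 271, 239, 113, 222, 136, 224]
138 [275, 255, 188, 194, 144, 147, 277] [274, 268, 249, 140, 218, 255, 271]
139 [281, 264, 183, 203, 190, 204, 279] [27
[... 370 characters left out ...]
, 288] [300, 311, 305, 302, 325, 314, 291]
145 [308, 341, 300, 287, 285, 284, 240] [309, 338, 298, 288, 285, 287, 242]
146 [293, 283, 232, 214, 212, 237, 277] [293, 282, 234, 214, 211, 236, 276]
147 [204, 202, 242, 286, 265, 273, 252] [203, 205, 241, 283, 265, 274, 253]
148 [256, 271, 304, 308, 307, 307, 304] [258, 269, 303, 310, 307, 310, 302]
149 [311, 311, 315, 317, 317, 316, 314] [312, 308, 316, 320, 320, 316, 315]
150 [343, 344, 337, 346, 344, 335, 326] [343, 344, 340, 347, 342, 330, 327]
151 [326, 325, 293, 312, 311, 299, 297] [325, 326, 292, 312, 311, 299, 300]
wrist pred 17 [197.26982115 174.87964271]
wrist pred 0 [197.36187086 183.98840688]
wrist pred -20 [197.49406811 197.06996506]
```

>>> send_rows:
  moves:
    - [[0, 0, -0.02, 0, 0, 0, -1], [0, 0, -0.02, 0, 0, 0, -1], [0, 0, -0.012, 0, 0, 0, -1], [0, 0, -0.007, 0, 0, 0, -1], [0, 0, -0.003, 0, 0, 0, -1], [0, 0, 0, 0, 0, 0, -1], [0, 0, 0, 0, 0, 0, -1]]

```text
clock: 16.6
eef_pos: [645.7, 36.1, 134.6]
tcp_rot: [3.141, -0.001, 1.127]
contact_force: [0.3, 0.1, 0.6]
opening: 0.004
grasp_force: 0.0
```

```bash
python3 - <<'E'
from h import *
s=sense();b=grab_frame('side');e=s['eef_pos'];print(e)
print(proj(b,[e-[0,0,17],e]).round(1).tolist(), 'batten top',proj(b,[[633.4,12,144.5],[633.4,12,118.5]]).round(1).tolist())
for r in range(138,176): print(r,b['img'][r,314:334:2].sum(1).tolist())
E
```

```text
[645.66634664  36.10456838 134.57541471]
[[320.9, 162.6], [321.6, 158.1]] batten top [[319.3, 162.2], [318.2, 169.1]]
138 [53, 58, 55, 54, 47, 135, 113, 56, 68, 266]
139 [54, 56, 50, 45, 50, 137, 99, 57, 54, 128]
140 [53, 47, 57, 52, 52, 138, 74, 48, 51, 63]
141 [56, 75, 53, 56, 53, 112, 62, 46, 59, 56]
142 [92, 158, 49, 57, 53, 58, 52, 53, 48, 57]
143 [125, 238, 90, 53, 53, 52, 51, 50, 51, 51]
144 [94, 223, 171, 52, 55, 51, 52, 52, 54, 54]
145 [102, 234, 212, 68, 102, 71, 53, 51, 97, 77]
146 [136, 244, 195, 124, 193, 138, 55, 67, 195, 150]
147 [203, 195, 100, 143, 164, 192, 71, 91, 253, 250]
148 [259, 254, 95, 157, 158, 227, 86, 127, 307, 312]
149 [313, 314, 114, 161, 149, 227, 71, 156, 315, 318]
150 [345, 343, 96, 178, 110, 214, 63, 169, 329, 332]
151 [337, 315, 78, 197, 113, 208, 56, 187, 302, 325]
152 [317, 300, 127, 201, 118, 200, 60, 294, 452, 504]
153 [384, 420, 305, 220, 125, 194, 89, 438, 493, 510]
154 [487, 503, 483, 233, 139, 209, 173, 497, 492, 503]
155 [487, 504, 494, 266, 164, 275, 333, 505, 495, 497]
156 [486, 498, 507, 389, 286, 364, 494, 507, 497, 497]
157 [487, 498,
[... 330 characters left out ...]
 470, 465, 452, 481, 471, 484, 509, 502]
164 [342, 424, 450, 463, 471, 457, 444, 482, 509, 481]
165 [216, 232, 328, 422, 451, 464, 470, 483, 504, 352]
166 [204, 203, 216, 234, 331, 422, 427, 454, 483, 308]
167 [212, 206, 206, 202, 217, 236, 288, 331, 410, 300]
168 [213, 212, 212, 207, 204, 201, 223, 303, 240, 295]
169 [215, 212, 217, 212, 212, 210, 248, 302, 247, 293]
170 [285, 209, 220, 216, 216, 215, 263, 272, 275, 292]
171 [459, 275, 263, 211, 221, 212, 301, 288, 281, 289]
172 [497, 443, 401, 270, 263, 214, 395, 363, 300, 273]
173 [508, 455, 455, 449, 394, 282, 437, 387, 298, 260]
174 [509, 460, 456, 454, 450, 452, 460, 284, 298, 260]
175 [509, 493, 456, 448, 454, 465, 462, 287, 296, 230]
```

The fingertips look higher than nominal, so I'll lower in small steps while watching the force.

>>> send_rows:
  moves:
    - [[0, 0, -0.002, 0, 0, 0, -1], [0, 0, -0.002, 0, 0, 0, -1], [0, 0, 0, 0, 0, 0, -1]]

```text
clock: 16.95
eef_pos: [644.9, 36.0, 129.6]
tcp_rot: [-3.141, 0.0, 1.127]
contact_force: [0.1, -0.1, -1.0]
opening: -0.003
grasp_force: 0.0
```

>>> send_rows:
  moves:
    - [[0, 0, -0.002, 0, 0, 0, -1], [0, 0, 0, 0, 0, 0, -1]]

```text
clock: 17.15
eef_pos: [644.9, 36.0, 127.4]
tcp_rot: [-3.141, 0.0, 1.127]
contact_force: [0.2, 1.0, 0.0]
opening: 0.001
grasp_force: 0.0
```

>>> send_rows:
  moves:
    - [[0, 0, -0.002, 0, 0, 0, -1], [0, 0, 0, 0, 0, 0, -1]]

```text
clock: 17.35
eef_pos: [645.0, 36.0, 125.5]
tcp_rot: [-3.141, 0.0, 1.127]
contact_force: [0.4, 0.1, 0.5]
opening: -0.001
grasp_force: 0.0
```

>>> send_rows:
  moves:
    - [[-0.0017, -0.0036, 0, 0, 0, 0, -1], [-0.0017, -0.0036, 0, 0, 0, 0, -1], [-0.0017, -0.0036, 0, 0, 0, 0, -1], [0, 0, 0, 0, 0, 0, -1]]

```text
clock: 17.75
eef_pos: [639.7, 24.6, 125.8]
tcp_rot: [-3.142, 0.0, 1.126]
contact_force: [0.1, 0.0, 0.0]
opening: -0.004
grasp_force: 0.0
```

>>> send_rows:
  moves:
    - [[-0.0017, -0.0036, 0, 0, 0, 0, -1], [-0.0017, -0.0036, 0, 0, 0, 0, -1], [0, 0, 0, 0, 0, 0, -1]]

```text
clock: 18.05
eef_pos: [636.5, 17.7, 125.9]
tcp_rot: [3.141, -0.0, 1.127]
contact_force: [0.8, -0.7, -0.0]
opening: -0.001
grasp_force: 0.0
```

>>> send_rows:
  moves:
    - [[-0.0017, -0.0036, 0, 0, 0, 0, -1], [-0.0017, -0.0036, 0, 0, 0, 0, -1], [0, 0, 0, 0, 0, 0, -1]]

```text
clock: 18.35
eef_pos: [633.0, 10.4, 125.8]
tcp_rot: [-3.142, 0.0, 1.127]
contact_force: [-0.1, 0.3, 0.4]
opening: 0.002
grasp_force: 0.0
```

>>> send_rows:
  moves:
    - [[-0.0017, -0.0036, 0, 0, 0, 0, -1], [-0.0017, -0.0036, 0, 0, 0, 0, -1], [0, 0, 0, 0, 0, 0, -1]]

```text
clock: 18.65
eef_pos: [629.5, 3.1, 125.8]
tcp_rot: [-3.141, 0.0, 1.127]
contact_force: [0.3, 0.5, 0.5]
opening: -0.002
grasp_force: 0.0
```

```bash
cat > lid.py <<'E'
from h import *
import pickle
def prof(f):
    o=np.array([603.8,-50.5]);ux=np.array([.429,.903]);vx=np.array([.903,-.429])
    ys=np.arange(-96,96,4); out=[]
    for xo in(-18,0,18):
        P=np.c_[o+ys[:,None]*ux+xo*vx,np.full(len(ys),118.5)]
        p=proj(f,P).round().astype(int); out.append(f['img'][p[:,1],p[:,0]].astype(int).sum(1))
    return ys,out
if __name__=='__main__':
    b0=pickle.load(open('f.pkl','rb'))[1]; s=sense();b=grab_frame('side'); save(b,'lid_%d.png'%int(s['clock']*100))
    print(s['eef_pos'],s['contact_force'])
    y,a=prof(b0);_,c=prof(b)
    for i in range(len(y)): print(y[i],[int(k[i]) for k in a],[int(k[i]) for k in c])
E
python3 lid.py
```

```text
[629.53296413   3.13233728 125.78026284] [0.28734249 0.47587773 0.45238806]
-96 [140, 146, 142] [149, 152, 153]
-92 [214, 226, 230] [229, 243, 245]
-88 [306, 328, 343] [329, 349, 365]
-84 [284, 182, 198] [296, 198, 213]
-80 [145, 142, 143] [154, 156, 156]
-76 [127, 137, 140] [137, 148, 149]
-72 [140, 131, 132] [127, 142, 140]
-68 [130, 129, 127] [140, 138, 140]
-64 [131, 132, 133] [143, 144, 143]
-60 [140, 140, 140] [151, 151, 151]
-56 [149, 146, 149] [159, 157, 157]
-52 [148, 149, 148] [161, 160, 162]
-48 [151, 153, 148] [161, 161, 162]
-44 [146, 149, 148] [158, 159, 159]
-40 [137, 137, 138] [142, 143, 136]
-36 [137, 142, 139] [176, 257, 238]
-32 [202, 162, 158] [508, 457, 444]
-28 [334, 331, 303] [529, 518, 472]
-24 [354, 355, 351] [527, 521, 466]
-20 [347, 348, 350] [523, 521, 468]
-16 [226, 255, 287] [525, 521, 469]
-12 [311, 245, 425] [523, 518, 463]
-8 [479, 466, 498] [523, 519, 467]
-4 [499, 489, 491] [524, 515, 463]
0 [493, 491, 488] [521, 519, 464]
4 [493, 488, 492] [522, 516, 466]
8 [492, 486, 490] [522, 515, 464]
12 [493, 487, 491] [525, 501, 464]
16 [491, 487, 488] [522, 467, 464]
20 [490, 487, 491] [522, 457, 460]
24 [493, 484, 491] [522, 458, 466]
28 [491, 486, 487] [522, 453, 460]
32 [491, 488, 486] [514, 460, 460]
36 [492, 482, 487] [411, 449, 334]
40 [492, 485, 488] [259, 279, 230]
44 [488, 484, 491] [216, 216, 235]
48 [490, 483, 488] [213, 215, 229]
52 [492, 485, 490] [211, 215, 218]
56 [493, 463, 458] [208, 212, 206]
60 [294, 276, 275] [213, 317, 237]
64 [196, 206, 200] [253, 464, 420]
68 [197, 204, 224] [248, 465, 423]
72 [197, 199, 212] [264, 296, 354]
76 [198, 190, 206] [312, 228, 315]
80 [189, 219, 229] [335, 222, 308]
84 [263, 446, 302] [309, 197, 319]
88 [477, 494, 416] [98, 206, 439]
92 [495, 480, 487] [138, 214, 480]
```

The lid has moved about 22 mm, with the fingers on the batten. I'll keep pushing.

>>> send_rows:
  moves:
    - [[-0.0021, -0.0045, 0, 0, 0, 0, -1], [-0.0021, -0.0045, 0, 0, 0, 0, -1], [-0.0021, -0.0045, 0, 0, 0, 0, -1], [-0.0021, -0.0045, 0, 0, 0, 0, -1], [-0.0021, -0.0045, 0, 0, 0, 0, -1], [-0.0021, -0.0045, 0, 0, 0, 0, -1], [-0.0021, -0.0045, 0, 0, 0, 0, -1], [-0.0021, -0.0045, 0, 0, 0, 0, -1], [-0.0021, -0.0045, 0, 0, 0, 0, -1], [0, 0, 0, 0, 0, 0, -1]]

```text
clock: 19.7
eef_pos: [610.6, -37.6, 125.8]
tcp_rot: [3.142, 0.0, 1.126]
contact_force: [-0.9, -0.4, 0.2]
opening: -0.004
grasp_force: 0.0
```

>>> send_rows:
  moves:
    - [[-0.0009, -0.0018, 0, 0, 0, 0, -1], [-0.0009, -0.0018, 0, 0, 0, 0, -1], [0, 0, 0, 0, 0, 0, -1]]

```text
clock: 20.0
eef_pos: [609.3, -40.7, 125.9]
tcp_rot: [3.141, -0.0, 1.127]
contact_force: [0.9, 0.2, -0.5]
opening: -0.002
grasp_force: 0.2
```

>>> send_rows:
  moves:
    - [[-0.0009, -0.0018, 0, 0, 0, 0, -1], [0, 0, 0, 0, 0, 0, -1]]

```text
clock: 20.2
eef_pos: [608.3, -42.4, 125.8]
tcp_rot: [3.141, -0.0, 1.127]
contact_force: [1.0, 0.3, 0.1]
opening: 0.004
grasp_force: 0.4
```

>>> send_rows:
  moves:
    - [[-0.0009, -0.0018, 0, 0, 0, 0, -1], [0, 0, 0, 0, 0, 0, -1]]

```text
clock: 20.4
eef_pos: [607.4, -44.2, 125.8]
tcp_rot: [3.141, 0.0, 1.127]
contact_force: [0.9, 0.4, -0.1]
opening: -0.003
grasp_force: 0.4
```

>>> send_rows:
  moves:
    - [[-0.0009, -0.0018, 0, 0, 0, 0, -1], [0, 0, 0, 0, 0, 0, -1]]

```text
clock: 20.6
eef_pos: [606.4, -46.0, 125.8]
tcp_rot: [3.141, 0.0, 1.127]
contact_force: [0.2, 0.8, -0.0]
opening: -0.002
grasp_force: 0.4
```

>>> send_rows:
  moves:
    - [[-0.0007, -0.0014, 0, 0, 0, 0, -1], [0, 0, 0, 0, 0, 0, -1]]

```text
clock: 20.8
eef_pos: [605.7, -47.4, 125.8]
tcp_rot: [3.142, 0.0, 1.127]
contact_force: [1.1, -0.1, 0.3]
opening: 0.0
grasp_force: 0.4
```

>>> send_rows:
  moves:
    - [[-0.0007, -0.0014, 0, 0, 0, 0, -1], [0, 0, 0, 0, 0, 0, -1]]

```text
clock: 21.0
eef_pos: [604.9, -48.8, 125.8]
tcp_rot: [3.142, 0.0, 1.127]
contact_force: [0.9, 0.5, 0.1]
opening: 0.0
grasp_force: 0.4
```

>>> send_rows:
  moves:
    - [[-0.0007, -0.0014, 0, 0, 0, 0, -1], [0, 0, 0, 0, 0, 0, -1]]

```text
clock: 21.2
eef_pos: [604.3, -50.1, 125.8]
tcp_rot: [-3.142, -0.0, 1.127]
contact_force: [0.7, 1.5, 0.3]
opening: 0.001
grasp_force: 0.7
```

```bash
python3 lid.py | sed -n '1,10p;22,40p'
```

```text
[604.26821256 -50.10442437 125.78890458] [0.6535344  1.51104811 0.29242497]
-96 [140, 146, 142] [151, 152, 152]
-92 [214, 226, 230] [205, 218, 220]
-88 [306, 328, 343] [299, 314, 336]
-84 [284, 182, 198] [504, 474, 471]
-80 [145, 142, 143] [532, 515, 472]
-76 [127, 137, 140] [527, 528, 473]
-72 [140, 131, 132] [531, 523, 470]
-68 [130, 129, 127] [528, 527, 472]
-64 [131, 132, 133] [530, 523, 471]
-16 [226, 255, 287] [217, 216, 271]
-12 [311, 245, 425] [216, 218, 220]
-8 [479, 466, 498] [213, 218, 216]
-4 [499, 489, 491] [210, 212, 221]
0 [493, 491, 488] [217, 357, 258]
4 [493, 488, 492] [256, 468, 396]
8 [492, 486, 490] [251, 478, 429]
12 [493, 487, 491] [307, 285, 327]
16 [491, 487, 488] [307, 222, 320]
20 [490, 487, 491] [311, 208, 319]
24 [493, 484, 491] [272, 212, 322]
28 [491, 486, 487] [108, 217, 321]
32 [491, 488, 486] [111, 196, 324]
36 [492, 482, 487] [73, 207, 361]
40 [492, 485, 488] [69, 86, 370]
44 [488, 484, 491] [70, 99, 370]
48 [490, 483, 488] [80, 119, 366]
52 [492, 485, 490] [53, 48, 247]
56 [493, 463, 458] [50, 56, 83]
```

>>> send_rows:
  moves:
    - [[-0.0007, -0.0014, 0, 0, 0, 0, -1], [0, 0, 0, 0, 0, 0, -1]]

```text
clock: 21.45
eef_pos: [604.2, -50.5, 125.9]
tcp_rot: [3.141, -0.002, 1.126]
contact_force: [4.1, 6.0, 0.0]
opening: -0.0
grasp_force: 3.5
```

>>> send_rows:
  moves:
    - [[-0.0007, -0.0014, 0, 0, 0, 0, -1], [0, 0, 0, 0, 0, 0, -1]]

```text
clock: 21.65
eef_pos: [604.1, -50.9, 126.1]
tcp_rot: [3.141, -0.004, 1.126]
contact_force: [4.4, 10.5, -0.6]
opening: -0.002
grasp_force: 6.3
```

>>> send_rows:
  moves:
    - [[-0.0007, -0.0014, 0, 0, 0, 0, -1], [0, 0, 0, 0, 0, 0, -1]]

```text
clock: 21.85
eef_pos: [604.0, -51.2, 126.2]
tcp_rot: [3.14, -0.006, 1.126]
contact_force: [7.7, 16.7, -2.2]
opening: 0.002
grasp_force: 9.2
```

It has hit the stop: the force climbs to about 18 N with almost no motion. I'll back off and rise.

>>> send_rows:
  moves:
    - [[0.0043, 0.009, 0, 0, 0, 0, -1], [0.0043, 0.009, 0, 0, 0, 0, -1], [0.0043, 0.009, 0, 0, 0, 0, -1], [0, 0, 0.03, 0, 0, 0, -1], [0, 0, 0.03, 0, 0, 0, -1], [0, 0, 0.03, 0, 0, 0, -1], [0.004, 0.009, 0.03, 0, 0, 0, -1], [0, 0, 0, 0, 0, 0, -1], [0, 0, 0, 0, 0, 0, -1], [0, 0, 0, 0, 0, 0, -1]]

```text
clock: 22.85
eef_pos: [618.2, -18.2, 244.4]
tcp_rot: [-3.14, 0.001, 1.127]
contact_force: [0.0, 0.7, -0.2]
opening: -0.001
grasp_force: 0.0
```

```bash
python3 lid.py | sed -n '1,6p;18,32p'; python3 - <<'E'
from h import *
import pickle
b0=pickle.load(open('g4.pkl','rb'))[1]; b=grab_frame('side')
d=np.abs(b0['img'].astype(int)-b['img']).sum(2)[225:300,250:300]; print('pot region diff',(d>80).sum())
E
```

```text
[618.22015103 -18.20580796 244.43246344] [ 0.01831479  0.6698775  -0.24319557]
-96 [140, 146, 142] [149, 153, 151]
-92 [214, 226, 230] [201, 238, 241]
-88 [306, 328, 343] [286, 350, 378]
-84 [284, 182, 198] [444, 463, 511]
-80 [145, 142, 143] [467, 459, 473]
-32 [202, 162, 158] [517, 508, 500]
-28 [334, 331, 303] [521, 513, 464]
-24 [354, 355, 351] [499, 509, 458]
-20 [347, 348, 350] [286, 297, 386]
-16 [226, 255, 287] [213, 212, 263]
-12 [311, 245, 425] [211, 212, 215]
-8 [479, 466, 498] [210, 210, 230]
-4 [499, 489, 491] [199, 206, 218]
0 [493, 491, 488] [236, 387, 255]
4 [493, 488, 492] [448, 509, 404]
8 [492, 486, 490] [507, 523, 425]
12 [493, 487, 491] [360, 344, 321]
16 [491, 487, 488] [245, 305, 316]
20 [490, 487, 491] [179, 312, 312]
24 [493, 484, 491] [167, 313, 315]
pot region diff 261
```

```bash
python3 - <<'E'
from h import *
import pickle
b0=pickle.load(open('g4.pkl','rb'))[1]; b=grab_frame('side')
for f in(b0,b):
    i=f['img'][225:300,250:300].astype(int); h=cv2.cvtColor(f['img'],cv2.COLOR_RGB2HSV)[225:300,250:300]
    m=(i.sum(2)<170)&(i[...,0]>i[...,2]+12); m[45:]=0; y,x=np.nonzero(m); print(len(x),x.mean(),y.mean(),y.min())
    m=(h[...,1]<50); y,x=np.nonzero(m); print(len(x),x.mean(),y.mean(),y.min(),y.max())
s=sense();print(s['contact_force'],np.abs(s['qvel']).max()); sign_off()
E
```

```text
448 33.08482142857143 16.252232142857142 0
517 21.48936170212766 48.516441005802704 32 67
442 33.38235294117647 16.32579185520362 0
511 21.63013698630137 47.771037181996086 32 67
[-0.35985174 -0.09982322 -1.12629081] 0.004455560186510665
the job is handed in; nothing more can be done
```

The well was dusted with three full strokes, the brush stands released in its pot, and the lid was pushed home against the stop bar. The job was handed in at about 23 s of the 58 s limit; no verdict was shown.

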